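Snug down the paint pot's lid evenly

ROBOT

A 7-joint arm with a two-finger parallel gripper is mounted at the origin on the work surface. World frame = base frame: x ahead of the robot, y to its left, z up, the work surface at z = 0. Lengths are in m, angles in degrees, forces in N, time in s.
With the tool pointing down it reaches from about 0.35 to 0.9 m from the base axis. Payload 8.1 kg.
Tool frame: the origin (TCP) lies midway between the tips of the shut fingers; the grasp point (between the pads) lies 19 mm behind it; z points along the fingers, y is the line along which they close (so a half turn about z gives the same grasp; the last joint's range is limited). The gripper opens to 85 mm and grips with 20 to 120 N. Pads are 22 mm wide; open, the fingers measure 114 mm over their backs; the gripper's body (76 mm by 85 mm) begins 54 mm behind the grasp point. The pads swing forward as they close: fully open they stand 13 mm farther back than shut.
Start: joints at [-81.738, 24.895, 1.432, 90.138, -0.665, 64.973, -4.303], TCP at [0.153, 0.606, 0.231] pointing down, gripper open.
Joint ranges: [-149.89, 149.89], [-25.12, 119.58], [-72.63, 75.52], [4.76, 147.25], [-75.54, 255.54], [6.69, 114.76], [-157.13, 157.13]. Speed limits (degrees/s): [127.2, 127.2, 172.46, 172.46, 180, 180, 180].

INTERFACE

Orientations are given as a 3x3 rotation matrix whose columns are the frame's x, y, z axes.
In Python, from cell import manip gives the robot as it stands.
- The arm moves only by the tool servo_tool, never from a script. Its argument "commands" is text: rows parted by semicolons, each of 5 numbers parted by spaces: the shift along the world's x, y, z in mm, then the turn about the world's z in degrees, then the closure in counts, from 0 (fully open) to 255 (shut). A call has 1 to 5 rows; each row shifts and turns the commanded pose from where the row before left it; what a row does not reach is not made up. A row lasts 1/8 s, in which the tool goes at most 62.5 mm and 10.7 degrees, less where a joint would pass 70% of its speed; a pose out of reach is approached as far as the arm can. A call with a gripper value outside its range is refused whole. The fingers move at their own pace and stop on an object; the grip force is fixed at half the most. Time passes only in rows, so rows that do not move let the fingers close. It gives the time, the measured TCP pose, the force, the opening and the grip force at its end, in the units of the state.
- manip.observe(): the state, without advancing time (a new reading comes with each control period).
- manip.capture(name): name is "scene" or "side" or "wrist"; returns a dict with "img" (400x640x3 uint8, red, green, blue), "fov_y" (degrees; the focal length in pixels is half the picture's height over the tangent of half this angle, whatever the lens; pixels are square), "cx", "cy" (the principal point, pixels), "eye" and "attitude" of the camera in the world; the wrist camera has in their place "mount" (4x4, takes a point from camera to tool coordinates, whose origin is the TCP and whose axes are the flange's). Camera axes: x right, y down, z forward; pixel columns grow to the right and rows downward; lengths in m; the calibration is good to about 2 mm. A picture is of the moment at which its call begins: read the wrist's pose just before it. There is no depth.
- manip.hand_in(): hands the job in; it is judged then, once.
The state is a dict: "time": time; "joint_pos": joint angles; "joint_vel": joint speeds; "joint_torque": joint torques, N m; "tcp_pos": TCP position; "tcp_rot": TCP orientation; "wrist_force": force on the tool from outside, world axes, zero at the start; "moment": the same for the moment, N m; "finger_gap": finger opening in m; "grasp_force": force on a finger pad.
Only numpy, scipy, OpenCV 4.12 (cv2) and the standard library are available. Lean on these libraries where they do the work, as an engineer would, in place of code of your own. Each camera call takes 0.05 s, during which the arm holds its last target. There are 200 camera calls.

TASK

Close the pressure paint pot: draw its lid down evenly by its four bar nuts, working crosswise from the first nut on (a nut, then the one opposite, then the other pair), first a part of the way all round, then fully home, every nut snug on the spacer sleeve where it stops, feeling for it so that none is strained beyond 1 N m. Never let the lid cock more than about 2.5 mm from side to side, do not lean on it, and leave the other things on the bench alone.

Things in the scene. Friction and masses are not known exactly. Their poses are not given: they have to be found in the camera images.
- pot: Pressure paint pot, blue painted steel, 160 mm across and 148 mm high to its rim, standing firmly (it does not move). Origin at the centre of its underside, z up. A black rubber gasket lies on the rim; four studs stand in lugs, each in a steel spacer sleeve that runs up inside the lid's ear; the nut stops on it.
- lid: Cast aluminium lid, 180 mm disc, guided so that it only sinks and tips. Origin at the centre of its underside, z up: 156 mm above the pot's at the start (gasket not yet squeezed), 154 mm when fully home (all nuts down on their sleeves). Ears' tops 12 mm above the origin. A gauge in the middle reaches 51 mm up; other fittings are lower, within 62 mm of the centre.
- nut1: Yellow bar nut on the lid's +x side, screw axis 100 mm from the lid's centre. Origin on it, at the underside of the steel washer under the nut, z up. Grip bar 60 mm long (own x, any heading), 14 mm thick (own y), 11 to 37 mm above the origin. Clockwise from above tightens: quick thread, down 10 mm a turn (1.6 mm per rad). Starts 0.1 to 0.7 mm clear of its ear (unknown, each its own).
- nut2: Yellow bar nut on the lid's +y side, screw axis 100 mm from the lid's centre. Origin on it, at the underside of the steel washer under the nut, z up. Grip bar 60 mm long (own x, any heading), 14 mm thick (own y), 11 to 37 mm above the origin. Clockwise from above tightens: quick thread, down 10 mm a turn (1.6 mm per rad). Starts 0.1 to 0.7 mm clear of its ear (unknown, each its own).
- nut3: Yellow bar nut on the -x (opposite nut1) side, screw axis 100 mm from the lid's centre. Origin on it, at the underside of the steel washer under the nut, z up. Grip bar 60 mm long (own x, any heading), 14 mm thick (own y), 11 to 37 mm above the origin. Clockwise from above tightens: quick thread, down 10 mm a turn (1.6 mm per rad). Starts 0.1 to 0.7 mm clear of its ear (unknown, each its own).
- nut4: Yellow bar nut on the -y (opposite nut2) side, screw axis 100 mm from the lid's centre. Origin on it, at the underside of the steel washer under the nut, z up. Grip bar 60 mm long (own x, any heading), 14 mm thick (own y), 11 to 37 mm above the origin. Clockwise from above tightens: quick thread, down 10 mm a turn (1.6 mm per rad). Starts 0.1 to 0.7 mm clear of its ear (unknown, each its own).
- nut1_end (a point): Mark on the bar of nut1, 28 mm from the screw axis along the nut's +x, 30 mm above its underside.
- nut2_end (a point): Mark on the bar of nut2, 28 mm from the screw axis along the nut's +x, 30 mm above its underside.
- nut3_end (a point): Mark on the bar of nut3, 28 mm from the screw axis along the nut's +x, 30 mm above its underside.
- nut4_end (a point): Mark on the bar of nut4, 28 mm from the screw axis along the nut's +x, 30 mm above its underside.
- core1: Threaded steel core and washer under the bar of nut1, same origin and axis. The bar is springy on it: unloaded their x axes agree, the bar winds up 0.25 rad per N m and springs back when let go. Feel (alike for all four): the nut drags at 0.35 to 0.38 N m even when free (locking insert: it stays where it is left), plus 0.16 N m per 100 N of load.
- core2: Threaded steel core and washer under the bar of nut2, same origin and axis. The bar is springy on it: unloaded their x axes agree, the bar winds up 0.25 rad per N m and springs back when let go. Feel (alike for all four): the gasket gives about 25 to 75 N per mm that an ear is drawn down, so on the way home the torque is some 0.35 to 0.52 N m.
- core3: Threaded steel core and washer under the bar of nut3, same origin and axis. The bar is springy on it: unloaded their x axes agree, the bar winds up 0.25 rad per N m and springs back when let go. Feel (alike for all four): on the sleeve (nut's underside 166 mm above the pot's origin) the core stops dead and torque climbs about 3 N m per rad that the bar is turned on.
- core4: Threaded steel core and washer under the bar of nut4, same origin and axis. The bar is springy on it: unloaded their x axes agree, the bar winds up 0.25 rad per N m and springs back when let go. Feel (alike for all four): from the start to the sleeve a core turns 1.3 to 1.75 rad (the bar's wind-up comes on top).
- paint_tin: Bystander: red-labelled paint tin, 90 mm across, 110 mm high; origin at the centre of its underside.
- wrench: Bystander: steel open-end wrench lying flat on the table, about 180 mm long along its own x.
- mixing_cup: Bystander: white plastic mixing cup, 72 mm across, 85 mm high; origin at the centre of its underside.
Things that resemble listed ones, but are neither listed nor needed, are in the scene too. There is more than one size of the pot; the job needs the larger.

How it is judged:
By the outcome, as a careful person would: the job done as asked, in the order asked, and still so for the second after the job is handed in, with the robot touching nothing.
It also fails if it takes over 72 s, if anything falls off the work surface, if the arm or the gripper's body presses on something with over 40 N, if the wrist force passes 120 N, or if a joint passes its speed limit or range.

## Working session

There is one attempt and no reset: what is moved stays moved. The work goes in short steps, Python scripts to look and compute and a tool call to move; the robot and the scene stay as the last step left them, time stands still between calls to the robot, and variables do not carry over. Pictures are saved under pics/ and viewed, at most 10 in all, crops included, and the job is handed in when it is done.

Besides the shell and the picture viewer there is one more tool, called after "Emit:" as name(argument=value, ...) on one line, values as JSON. servo_tool: Moves the arm, as the interface text tells. Its arguments: {"type":"object","properties":{"commands":{"type":"string"}},"required":["commands"]}

```bash
ls; mkdir -p pics; python3 - <<'E'
from cell import manip
import cv2,numpy as np
for n in("scene","side"):
    c=manip.capture(n);cv2.imwrite(f"pics/{n}0.png",c["img"][:,:,::-1]);print(n,c["fov_y"],c["cx"],c["cy"],c["eye"],c["attitude"])
c=manip.capture("wrist");print(c["fov_y"],c["mount"])
s=manip.observe();print(s)
E
```

```text
pics
scene 50.69615808952844 320.23159537419065 201.57992064515292 [ 1.13832566 -0.4488787   1.08135115] [[ 0.60240155  0.62667021 -0.49436506]
 [ 0.7980372  -0.48510385  0.35750649]
 [-0.01577973 -0.60988417 -0.79233345]]
side 56.23581473967662 324.1031019103862 198.44305623268207 [0.20740008 0.49956971 0.77633379] [[-0.83152276 -0.39967235  0.3857874 ]
 [-0.5554876   0.60058703 -0.57509021]
 [-0.00185125 -0.69250071 -0.72141482]]
62.648048222464176 [[ 5.62002890e-04 -9.61034915e-01 -2.76426438e-01  7.01067352e-02]
 [ 9.99999356e-01  2.67524977e-04  1.10301202e-03 -5.67090865e-04]
 [-9.86082090e-04 -2.76426880e-01  9.61034447e-01 -1.42290240e-01]
 [ 0.00000000e+00  0.00000000e+00  0.00000000e+00  1.00000000e+00]]
{'time': 0.15, 'joint_pos': array([-81.73903266,  24.9297847 ,   1.43152055,  90.17493621,
        -0.66355894,  64.97408517,  -4.30213106]), 'joint_vel': array([-0.10389381, -0.08201149,  0.00451404, -0.21085078, -0.03636375,
        0.03566788, -0.06045971]), 'joint_torque': array([ 2.61719229e-03, -6.70882916e+01,  1.02648620e+00, -3.16453242e+01,
        1.56367722e-02,  8.98477243e-03,  4.37748474e-05]), 'tcp_pos': array([0.15264318, 0.60569191, 0.23069402]), 'tcp_rot': array([[-9.69690029e-01,  2.44338329e-01, -1.68435290e-04],
       [ 2.44338350e-01,  9.69689272e-01, -1.21930670e-03],
       [-1.34593468e-04, -1.22350475e-03, -9.99999242e-01]]), 'wrist_force': array([ 0.32300225,  1.35290031, -0.20719348]), 'moment': array([ 0.00807081, -0.03142469,  0.05285275]), 'grasp_force': 0.0, 'finger_gap': 0.08537221841889128}
```

View pics/scene0.png

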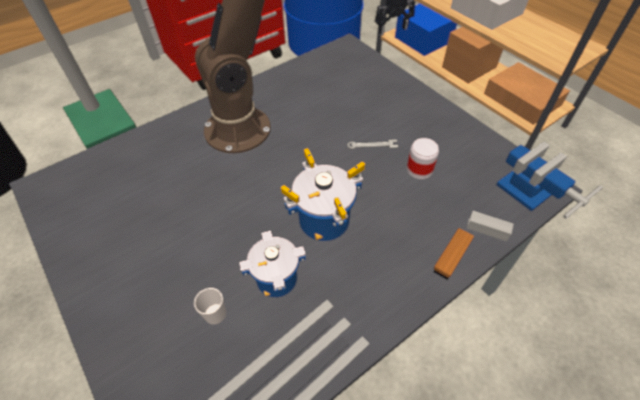

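View pics/side0.png

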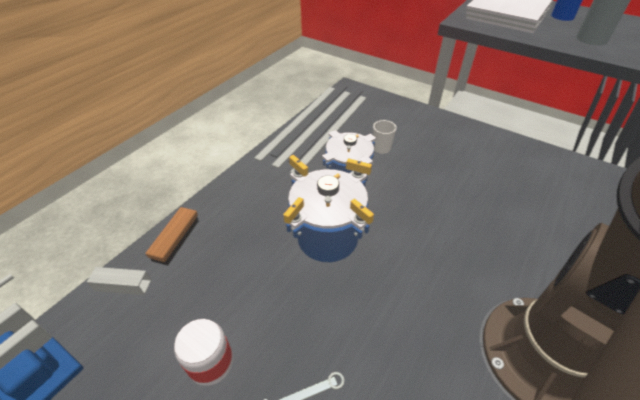

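The scene picture shows the larger pot, with four yellow nuts at about (309,158), (356,170), (289,194) and (340,208). The side view shows them at (298,165), (358,166), (294,211) and (361,211). The smaller pot has no yellow nuts. Next I'll triangulate the nuts.

```bash
cat > h.py <<'E'
from cell import manip
import cv2,numpy as np
def cam(n):
    s=manip.observe(); c=manip.capture(n)
    if n=="wrist":
        T=np.eye(4);T[:3,:3]=s["tcp_rot"];T[:3,3]=s["tcp_pos"];M=T@np.array(c["mount"])
        c["eye"]=M[:3,3];c["attitude"]=M[:3,:3]
    c["f"]=200/np.tan(np.radians(c["fov_y"]/2)); return c
def ray(c,p):
    d=np.array([(p[0]-c["cx"])/c["f"],(p[1]-c["cy"])/c["f"],1.]);d=np.array(c["attitude"])@d
    return np.array(c["eye"]),d/np.linalg.norm(d)
def plane(c,p,z):
    e,d=ray(c,p);return e+d*(z-e[2])/d[2]
def tri(rs):
    A=np.zeros((3,3));b=np.zeros(3)
    for e,d in rs:
        P=np.eye(3)-np.outer(d,d);A+=P;b+=P@e
    x=np.linalg.solve(A,b);return x,[np.linalg.norm((np.eye(3)-np.outer(d,d))@(x-e))*1e3 for e,d in rs]
def yellow(c,amin=30):
    h=cv2.cvtColor(c["img"],cv2.COLOR_RGB2HSV)
    m=cv2.inRange(h,(15,140,110),(32,255,255))
    n,l,st,ce=cv2.connectedComponentsWithStats(m)
    return [(ce[i],st[i,4],l==i) for i in range(1,n) if st[i,4]>=amin]
E
python3 - <<'E'
from h import *
C={n:cam(n) for n in("scene","side")}
B={n:[b for b in yellow(C[n],25)] for n in C}
for n in B:
    for b in B[n]: print(n,b[0].round(1),b[1],plane(C[n],b[0],.19).round(3))
for b in B["scene"]:
    for d in B["side"]:
        x,r=tri([ray(C["scene"],b[0]),ray(C["side"],d[0])])
        if max(r)<6 and .15<x[2]<.25: print(b[0].round(),d[0].round(),x.round(4),np.round(r,1))
s=manip.observe();print(s["time"],s["joint_pos"].round(0))
E
```

```text
scene [86.8 12.2] 1541 [-0.799 -0.215  0.19 ]
scene [564.5  11.8] 1450 [0.415 1.305 0.19 ]
scene [610.2  20.6] 848 [0.564 1.383 0.19 ]
scene [624.4  65.5] 2279 [0.753 1.15  0.19 ]
scene [17.8 34.1] 997 [-0.803 -0.485  0.19 ]
scene [586.6  69.9] 150 [0.687 1.025 0.19 ]
scene [308.7 156.8] 117 [0.431 0.026 0.19 ]
scene [356.  169.6] 152 [0.553 0.102 0.19 ]
scene [289.1 193.3] 155 [ 0.508 -0.096  0.19 ]
scene [314.4 194.1] 27 [ 0.552 -0.044  0.19 ]
scene [340.  208.7] 121 [ 0.633 -0.02   0.19 ]
side [298.2 164.7] 147 [ 0.634 -0.026  0.19 ]
side [358.7 165.8] 190 [ 0.512 -0.102  0.19 ]
side [292.5 210.4] 192 [0.557 0.098 0.19 ]
side [362.1 211.1] 216 [0.434 0.019 0.19 ]
[309. 157.] [362. 211.] [0.4331 0.0229 0.1942] [1.2 1.2]
[356. 170.] [293. 210.] [0.555  0.1001 0.1931] [0.1 0.1]
[289. 193.] [359. 166.] [ 0.5104 -0.0981  0.1939] [0.3 0.3]
[340. 209.] [298. 165.] [ 0.6331 -0.0224  0.1929] [1.7 1.7]
0.25 [-82.  25.   1.  90.  -1.  65.  -4.]
```

Emit:
servo_tool(commands="15 -50 25 -7 150;34 -52 25 -7 150;34 -52 25 -7 150;36 -52 25 -7 150;36 -52 0 -7 150")

```text
time: 0.88
tcp_pos: [0.3011, 0.359, 0.3278]
tcp_rot: [[-0.651, 0.759, 0.002], [0.759, 0.651, 0.003], [0.001, 0.004, -1.0]]
wrist_force: [1.3, 0.5, -0.6]
finger_gap: 0.0353
grasp_force: 0.0
```

Emit:
servo_tool(commands="37 -58 0 -7 150;37 -58 0 -7 150;37 -58 0 -7 150;37 -58 0 -7 150;37 -58 0 -7 150")

```text
time: 1.5
tcp_pos: [0.4686, 0.0946, 0.3263]
tcp_rot: [[-0.098, 0.995, 0.001], [0.995, 0.098, 0.001], [0.001, 0.001, -1.0]]
wrist_force: [0.5, 0.6, -0.9]
finger_gap: 0.0353
grasp_force: 0.0
```

Emit:
servo_tool(commands="40 -58 0 -6 150;0 0 0 0 150;0 0 0 0 150")

```text
time: 1.88
tcp_pos: [0.5031, 0.0452, 0.3257]
tcp_rot: [[0.002, 1.0, -0.001], [1.0, -0.002, 0.0], [0.0, -0.001, -1.0]]
wrist_force: [0.4, 0.4, -0.1]
finger_gap: 0.035
grasp_force: 0.0
```

```bash
python3 - <<'E'
from h import *
s=manip.observe();print(s["time"],s["joint_pos"].round(1),s["tcp_pos"],s["tcp_rot"].round(3),s["finger_gap"])
c=cam("wrist");cv2.imwrite("pics/w1.png",c["img"][:,:,::-1])
for b in yellow(c,60):
    ys,xs=np.nonzero(b[2]);q=np.array([plane(c,p,.205)[:2] for p in zip(xs,ys)])
    m=q.mean(0);w,v=np.linalg.eigh(np.cov((q-m).T));print(b[0].round(1),b[1],m.round(4),np.sqrt(w).round(4),np.degrees(np.arctan2(v[1,1],v[0,1])).round(1))
E
```

```text
1.875 [-41.8   9.9  36.8 100.1  -6.2  72.1  -3.7] [0.50314472 0.04524787 0.32571694] [[ 0.002  1.    -0.001]
 [ 1.    -0.002  0.   ]
 [ 0.    -0.001 -1.   ]] 0.034998587863367736
[380.3 106.3] 546 [0.5528 0.1159] [0.0037 0.0071] 93.8
[233.8 218.9] 807 [0.4338 0.0248] [0.0038 0.0168] 162.2
[462.9 265.7] 692 [ 0.6326 -0.0191] [0.0037 0.0167] 163.6
[325.9 337.6] 696 [ 0.5123 -0.0936] [0.0041 0.0175] -168.5
```

View pics/w1.png

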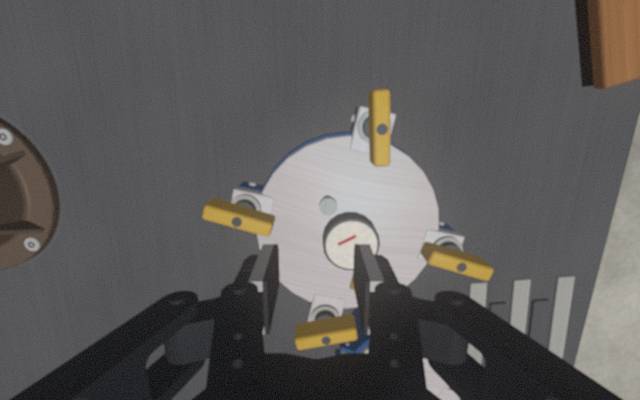

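The wrist picture shows the four bars with their axis dots at about (381,129), (237,222), (462,267) and (326,340), with the gauge near (352,240). I'll shift for a second wrist view and triangulate the dots.

```bash
cat >> h.py <<'E'
def bars(c):
    """axis dot pixel, bar heading (deg, world, top plane) per bar, keyed by rough position"""
    h=cv2.cvtColor(c["img"],cv2.COLOR_RGB2HSV)
    m=cv2.inRange(h,(15,140,90),(32,255,255))
    mc=cv2.morphologyEx(m,cv2.MORPH_CLOSE,np.ones((13,13),np.uint8))
    out=[];cs,_=cv2.findContours(mc,cv2.RETR_EXTERNAL,cv2.CHAIN_APPROX_NONE)
    for k in cs:
        if cv2.contourArea(k)<400: continue
        z=np.zeros_like(m);cv2.drawContours(z,[k],-1,255,-1);z=cv2.erode(z,np.ones((5,5)))
        g=c["img"][:,:,0].astype(float);w=np.clip(110-g,0,None)*(z>0)
        if w.sum()<50: continue
        ys,xs=np.nonzero(w);ww=w[ys,xs];dot=np.array([(xs*ww).sum(),(ys*ww).sum()])/ww.sum()
        q=np.array([plane(c,p[0],.206)[:2] for p in k]).astype(np.float32)
        (_,_),(a,b),t=cv2.minAreaRect(q*1000)
        box=cv2.boxPoints(((0,0),(a,b),t));e=[box[1]-box[0],box[2]-box[1]];l=max(e,key=np.linalg.norm)
        ang=np.degrees(np.arctan2(l[1],l[0]))%180
        out.append((dot,ang,max(a,b),min(a,b),plane(c,dot,.206)))
    return out
E
python3 - <<'E'
from h import *
import pickle
c=cam("wrist");b=bars(c);pickle.dump((c,b),open("v1.pkl","wb"))
for x in b: print(x[0].round(1),*np.round(x[1:4],1),x[4].round(4))
E
```

```text
[322.3 331.7] 11.4 57.9 26.7 [ 0.5088 -0.0855  0.206 ]
[463.1 266.5] 161.9 56.8 17.8 [ 0.6322 -0.0183  0.206 ]
[232.5 216.7] 162.8 57.0 18.8 [0.4328 0.0277 0.206 ]
[382.1 130.3] 93.5 54.4 14.4 [0.5546 0.0988 0.206 ]
```

Emit:
servo_tool(commands="20 -20 10 0 150;20 -20 10 0 150;20 -5 0 0 150;0 0 0 0 150;0 0 0 0 150")

```text
time: 2.6
tcp_pos: [0.5626, 0.0011, 0.3457]
tcp_rot: [[0.001, 1.0, -0.001], [1.0, -0.001, 0.0], [0.0, -0.001, -1.0]]
wrist_force: [-0.2, -1.0, -0.7]
finger_gap: 0.0352
grasp_force: 0.0
```

```bash
python3 - <<'E'
from h import *
import pickle
c=cam("wrist");b=bars(c);pickle.dump((c,b),open("v2.pkl","wb"))
c1,b1=pickle.load(open("v1.pkl","rb"))
for x in b:
    print(x[0].round(1),*np.round(x[1:4],1),x[4].round(4))
    y=min(b1,key=lambda y:np.linalg.norm(y[4]-x[4]))
    p,r=tri([ray(c,x[0]),ray(c1,y[0])]);print("   tri",p.round(4),np.round(r,2),(x[4]+y[4])/2,"ang",round(x[1],1),round(y[1],1))
s=manip.observe();print(s["time"],s["joint_pos"].round(1),s["tcp_pos"],s["moment"])
E
```

```text
[392.  212.7] 162.7 54.9 15.4 [ 0.6311 -0.02    0.206 ]
   tri [ 0.6317 -0.0192  0.2059] [1. 1.] [ 0.63163216 -0.01916204  0.206     ] ang 162.7 161.9
[168.7 163.5] 163.6 61.8 17.1 [0.4354 0.0246 0.206 ]
   tri [0.4284 0.0222 0.19  ] [0.23 0.23] [0.43411752 0.02618703 0.206     ] ang 163.6 162.8
[306.1  71.7] 93.7 56.3 12.6 [0.5547 0.0987 0.206 ]
   tri [0.5547 0.0987 0.2052] [0.02 0.02] [0.55463763 0.09873404 0.206     ] ang 93.7 93.5
2.65 [-34.5  16.3  38.9  90.7 -10.5  76.7   5.6] [0.56256767 0.00102687 0.34581862] [-0.02041058  0.06077302 -0.02860178]
```

```bash
python3 - <<'E'
from h import *
import pickle
V=[pickle.load(open(f"v{i}.pkl","rb"))[0] for i in(1,2)]
g=[[(381,129),(237,222),(462,267),(326,340)],[None]*4]
P=[plane(V[0],p,.206) for p in g[0]]
D=[]
for c in V:
    R=np.array(c["attitude"]);row=[]
    for p in P:
        q=R.T@(p-c["eye"]);u=np.array([c["cx"]+c["f"]*q[0]/q[2],c["cy"]+c["f"]*q[1]/q[2]])
        if not(12<u[0]<628 and 12<u[1]<388): row.append(None);continue
        x0,y0=np.round(u).astype(int)-7
        a=cv2.GaussianBlur(c["img"],(3,3),0)[y0:y0+15,x0:x0+15,0].astype(float)
        yy,xx=np.mgrid[-7:8,-7:8];w=np.clip(110-a,0,None)
        # component nearest the centre
        n,l=cv2.connectedComponents((w>0).astype(np.uint8));k=l[np.unravel_index(np.argmin(np.where(l>0,np.hypot(xx,yy),99)),l.shape)]
        w*=l==k;row.append(np.array([(w*xx).sum(),(w*yy).sum()])/w.sum()+[x0+7,y0+7]);print(u.round(1),row[-1].round(1),(l==k).sum())
    D.append(row)
pts=[]
for i in range(4):
    a,b=D[0][i],D[1][i]
    pa=plane(V[0],a,.206);pb=plane(V[1],b,.206) if b is not None else pa
    pts.append((pa+pb)/2);print(i,pa.round(4),pb.round(4),tri([ray(V[0],a),ray(V[1],b)])[0].round(4) if b is not None else "")
pts=np.array(pts)[:,:2];ce=pts.mean(0);print("centre",ce)
d=pts-ce;print(np.hypot(*d.T),np.degrees(np.arctan2(d[:,1],d[:,0])))
E
```

```text
[381. 129.] [382.1 130.3] 50
[237. 222.] [236.6 222.4] 44
[462. 267.] [461.3 268.1] 37
[326. 340.] [325.6 341.2] 30
[304.7  70.2] [306.1  71.7] 58
[169.9 165.3] [169.8 166. ] 47
[392.3 211.4] [392.  212.8] 36
[263.8 286.5] [266.4 287.7] 166
0 [0.5545 0.0988 0.206 ] [0.5547 0.0986 0.206 ] [0.5547 0.0988 0.205 ]
1 [0.4359 0.0227 0.206 ] [0.4361 0.0224 0.206 ] [0.4356 0.0223 0.2048]
2 [ 0.6308 -0.0198  0.206 ] [ 0.6311 -0.0201  0.206 ] [ 0.6314 -0.0205  0.2047]
3 [ 0.512 -0.096  0.206] [ 0.5148 -0.096   0.206 ] [ 0.5129 -0.1013  0.1983]
centre [0.53372977 0.00134054]
[0.09960963 0.10003399 0.0994924  0.09941664] [  77.90364874  167.74781108  -12.36502906 -101.78380063]
```

Emit:
servo_tool(commands="17 -5 -20 9 150;17 -5 -20 9 150;17 -5 -20 9 150;17 -6 -20 9 150;0 0 -20 9 150")

```text
time: 3.28
tcp_pos: [0.6316, -0.0208, 0.2452]
tcp_rot: [[-0.709, 0.705, 0.0], [0.705, 0.709, -0.0], [-0.0, -0.0, -1.0]]
wrist_force: [-1.4, 0.5, -0.8]
finger_gap: 0.0352
grasp_force: 0.0
```

Emit:
servo_tool(commands="0 0 -16 9 150;0 0 0 9 150;0 0 0 9 150;0 0 0 0 150;0 0 0 0 150")

```text
time: 3.9
tcp_pos: [0.6311, -0.0207, 0.2302]
tcp_rot: [[-0.949, 0.314, 0.0], [0.314, 0.949, 0.0], [-0.0, 0.0, -1.0]]
wrist_force: [-0.1, -0.2, -0.4]
finger_gap: 0.0353
grasp_force: 0.0
```

```bash
cat > st.py <<'E'
from h import *
def st(n=1):
    s=manip.observe();R=s["tcp_rot"]
    print(round(s["time"],2),"tcp",(s["tcp_pos"]*1e3).round(1),"yaw",round(np.degrees(np.arctan2(R[1,0],R[0,0])),1),"F",s["wrist_force"].round(1),"M",s["moment"].round(3),"gap",round(s["finger_gap"]*1e3,1),s["grasp_force"],"j",s["joint_pos"].round(0))
if __name__=="__main__": st()
E
python3 st.py
```

```text
3.9 tcp [631.1 -20.7 230.2] yaw 161.7 F [-0.1 -0.2 -0.4] M [-0.029  0.017  0.03 ] gap 35.3 0.0 j [-17.  26.  21.  90. -10.  65.  78.]
```

Emit:
servo_tool(commands="0 0 -26 0 150;0 0 -26 0 150;0 0 0 0 150;0 0 0 0 255;0 0 0 0 255")

```text
time: 4.53
tcp_pos: [0.6322, -0.0207, 0.1793]
tcp_rot: [[-0.95, 0.312, 0.002], [0.312, 0.95, 0.001], [-0.002, 0.001, -1.0]]
wrist_force: [-0.4, 1.3, 2.3]
finger_gap: 0.0129
grasp_force: 60.9
```

Emit:
servo_tool(commands="0 0 0 0 255;0 0 0 0 255")

```text
time: 4.78
tcp_pos: [0.6322, -0.0207, 0.1793]
tcp_rot: [[-0.95, 0.311, 0.002], [0.311, 0.95, 0.001], [-0.002, 0.001, -1.0]]
wrist_force: [-0.1, 1.7, 5.1]
finger_gap: 0.0128
grasp_force: 61.4
```

```bash
python3 st.py
```

```text
4.78 tcp [632.2 -20.7 179.3] yaw 161.9 F [-0.1  1.7  5.1] M [0.364 0.139 0.03 ] gap 12.8 61.378984451293945 j [-16.  29.  20.  94. -11.  59.  79.]
```

Emit:
servo_tool(commands="0 0 0.3 -5 255;0 0 0 -5 255;0 0 -0.2 -5 255;0 0 -0.2 -5 255;0 0 0 0 255")

```text
time: 5.4
tcp_pos: [0.632, -0.021, 0.1789]
tcp_rot: [[-0.786, 0.618, 0.002], [0.618, 0.786, 0.0], [-0.001, 0.001, -1.0]]
wrist_force: [-0.3, 0.6, 5.8]
finger_gap: 0.0127
grasp_force: 61.4
```

```bash
python3 st.py
```

```text
5.4 tcp [632.  -21.  178.9] yaw 141.8 F [-0.3  0.6  5.8] M [0.181 0.138 0.375] gap 12.7 61.37881636619568 j [-20.  29.  25.  94. -14.  59.  61.]
```

Emit:
servo_tool(commands="0 0 0 -7.5 255;0 0 -0.1 -7.5 255;0 0 -0.2 -7.5 255;0 0 -0.2 -7.5 255;0 0 0 0 255")

```text
time: 6.02
tcp_pos: [0.6315, -0.0213, 0.1781]
tcp_rot: [[-0.371, 0.929, 0.001], [0.929, 0.371, -0.0], [-0.001, 0.0, -1.0]]
wrist_force: [-1.1, -0.2, 5.1]
finger_gap: 0.0131
grasp_force: 61.4
```

```bash
python3 st.py
```

```text
6.03 tcp [631.5 -21.3 178.1] yaw 111.8 F [-1.1 -0.2  5.1] M [0.032 0.433 0.352] gap 13.1 61.43733501434326 j [-24.  31.  33.  95. -18.  60.  36.]
```

Emit:
servo_tool(commands="0 0 0 0 150;0 0 0 0 150;0 0 30 0 150;0 0 30 0 150;-30 7 5 8 150")

```text
time: 6.65
tcp_pos: [0.6033, -0.015, 0.2442]
tcp_rot: [[-0.499, 0.867, 0.004], [0.867, 0.499, -0.001], [-0.003, 0.003, -1.0]]
wrist_force: [-0.0, 1.2, -0.5]
finger_gap: 0.0353
grasp_force: 0.0
```

Emit:
servo_tool(commands="-40 9 0 10 150;-40 9 0 10 150;-40 9 0 10 150;-40 9 0 10 150;-5 1 0 3 150")

```text
time: 7.28
tcp_pos: [0.4339, 0.0233, 0.2424]
tcp_rot: [[-0.957, 0.29, -0.001], [0.29, 0.957, 0.001], [0.001, 0.001, -1.0]]
wrist_force: [0.8, 0.6, 0.0]
finger_gap: 0.0351
grasp_force: 0.0
```

Emit:
servo_tool(commands="0 0 0 0 150;0 0 0 0 150")

```text
time: 7.52
tcp_pos: [0.437, 0.0227, 0.2425]
tcp_rot: [[-0.955, 0.296, 0.001], [0.296, 0.955, -0.0], [-0.001, 0.0, -1.0]]
wrist_force: [-0.6, -0.5, 0.2]
finger_gap: 0.0354
grasp_force: 0.0
```

```bash
python3 st.py
```

```text
7.53 tcp [437.   22.7 242.5] yaw 162.8 F [-0.6 -0.5  0.2] M [-0.032  0.019  0.019] gap 35.4 0.0 j [-31.   6.  24. 115.  -3.  59.  67.]
```

Emit:
servo_tool(commands="-1 0 -32 0 150;0 0 -31.5 0 150;0 0 0 0 150;0 0 0 0 255;0 0 0.3 0 255")

```text
time: 8.15
tcp_pos: [0.4362, 0.0226, 0.1801]
tcp_rot: [[-0.955, 0.295, 0.002], [0.295, 0.955, -0.0], [-0.002, 0.0, -1.0]]
wrist_force: [1.8, -2.0, -2.9]
finger_gap: 0.013
grasp_force: 59.8
```

Emit:
servo_tool(commands="0 0 0.3 0 255;0 0 0.2 0 255")

```text
time: 8.4
tcp_pos: [0.4361, 0.0226, 0.1801]
tcp_rot: [[-0.955, 0.295, 0.002], [0.295, 0.955, -0.0], [-0.002, 0.0, -1.0]]
wrist_force: [4.1, -2.8, -3.7]
finger_gap: 0.0131
grasp_force: 59.7
```

```bash
python3 st.py
```

```text
8.4 tcp [436.1  22.6 180.1] yaw 162.8 F [ 4.1 -2.8 -3.7] M [-0.7   -0.893  0.038] gap 13.1 59.71298575401306 j [-30.  11.  24. 121.  -5.  50.  69.]
```

Emit:
servo_tool(commands="0 0 0 -5 255;0 0 -0.1 -5 255;0 0 -0.2 -5 255;0 0 -0.2 -5 255;0 0 0 0 255")

```text
time: 9.02
tcp_pos: [0.4361, 0.0226, 0.1797]
tcp_rot: [[-0.797, 0.604, 0.002], [0.604, 0.797, -0.0], [-0.002, 0.001, -1.0]]
wrist_force: [1.8, -3.9, 0.4]
finger_gap: 0.0128
grasp_force: 60.3
```

```bash
python3 st.py
```

```text
9.03 tcp [436.1  22.6 179.7] yaw 142.9 F [ 1.8 -3.9  0.4] M [-1.063 -0.658  0.353] gap 12.8 60.331013202667236 j [-33.  11.  27. 121.  -6.  50.  50.]
```

Emit:
servo_tool(commands="0 0 -0.1 -7.5 255;0 0 -0.2 -7.5 255;0 0 -0.2 -7.5 255;0 0 -0.2 -7.5 255;0 0 0 0 255")

```text
time: 9.65
tcp_pos: [0.436, 0.0224, 0.1789]
tcp_rot: [[-0.388, 0.922, 0.001], [0.922, 0.388, -0.001], [-0.001, 0.001, -1.0]]
wrist_force: [2.2, -5.2, 0.6]
finger_gap: 0.0128
grasp_force: 60.4
```

```bash
python3 st.py
```

```text
9.65 tcp [436.   22.4 178.9] yaw 112.8 F [ 2.2 -5.2  0.6] M [-1.305 -0.497  0.334] gap 12.8 60.42213678359985 j [-37.  11.  32. 121.  -8.  50.  22.]
```

Emit:
servo_tool(commands="0 0 0 0 150;0 0 0 0 150;0 0 31 0 150;0 0 30 0 150;20 14 3 -4 150")

```text
time: 10.28
tcp_pos: [0.4558, 0.0367, 0.2446]
tcp_rot: [[-0.321, 0.947, 0.003], [0.947, 0.321, 0.002], [0.001, 0.003, -1.0]]
wrist_force: [-0.2, 1.1, -0.9]
finger_gap: 0.0348
grasp_force: 0.0
```

Emit:
servo_tool(commands="33 22 0 -5 150;33 22 0 -5 150;32 18 0 -5 150;0 0 0 0 150;0 0 0 0 150")

```text
time: 10.9
tcp_pos: [0.5527, 0.0985, 0.2421]
tcp_rot: [[-0.068, 0.998, -0.001], [0.998, 0.068, -0.0], [-0.0, -0.001, -1.0]]
wrist_force: [-0.7, -0.1, 1.0]
finger_gap: 0.0354
grasp_force: 0.0
```

```bash
python3 st.py
```

```text
10.9 tcp [552.7  98.5 242.1] yaw 93.9 F [-0.7 -0.1  1. ] M [ 0.007 -0.009 -0.026] gap 35.4 0.0 j [-41.  20.  34. 100. -12.  64.   1.]
```

Emit:
servo_tool(commands="2 0.5 -32 0 150;0 0 -31 0 150;0 0 0 0 150;0 0 0 0 255;0 0 0.2 0 255")

```text
time: 11.52
tcp_pos: [0.5551, 0.0991, 0.1812]
tcp_rot: [[-0.067, 0.998, 0.0], [0.998, 0.067, 0.001], [0.001, 0.0, -1.0]]
wrist_force: [-4.7, -0.4, 3.8]
finger_gap: 0.0128
grasp_force: 59.3
```

Emit:
servo_tool(commands="0 0 0.2 0 255;0 0 0.1 0 255")

```text
time: 11.78
tcp_pos: [0.5551, 0.0991, 0.1811]
tcp_rot: [[-0.067, 0.998, 0.0], [0.998, 0.067, 0.0], [0.0, 0.0, -1.0]]
wrist_force: [-5.8, -0.6, 5.4]
finger_gap: 0.0129
grasp_force: 59.5
```

```bash
python3 st.py
```

```text
11.78 tcp [555.1  99.1 181.1] yaw 93.8 F [-5.8 -0.6  5.4] M [-0.334  1.037  0.003] gap 12.9 59.5202761888504 j [-39.  24.  33. 104. -15.  56.   4.]
```

Emit:
servo_tool(commands="0 0 0 -5 255;0 0 -0.1 -5 255;0 0 -0.2 -5 255;0 0 -0.2 -5 255;0 0 0 0 255")

```text
time: 12.4
tcp_pos: [0.5552, 0.099, 0.1807]
tcp_rot: [[0.279, 0.96, 0.0], [0.96, -0.279, 0.0], [0.0, 0.0, -1.0]]
wrist_force: [-5.6, -1.5, 7.6]
finger_gap: 0.013
grasp_force: 60.0
```

```bash
python3 st.py
```

```text
12.4 tcp [555.2  99.  180.7] yaw 73.8 F [-5.6 -1.5  7.6] M [-0.563  1.201  0.297] gap 13.0 60.03997027873993 j [-43.  25.  38. 105. -18.  57. -13.]
```

Emit:
servo_tool(commands="0 0 0.2 -7.5 255;0 0 0 -7.5 255;0 0 -0.2 -7.5 255;0 0 -0.2 -7.5 255;0 0 0 0 255")

```text
time: 13.02
tcp_pos: [0.5551, 0.0989, 0.1799]
tcp_rot: [[0.721, 0.693, -0.0], [0.693, -0.721, -0.001], [-0.001, 0.0, -1.0]]
wrist_force: [-3.8, -2.0, 2.9]
finger_gap: 0.0126
grasp_force: 59.4
```

```bash
python3 st.py
```

```text
13.03 tcp [555.1  98.9 179.9] yaw 43.8 F [-3.8 -2.   2.9] M [-0.718  0.927  0.318] gap 12.6 59.40271854400635 j [-48.  27.  46. 105. -23.  58. -39.]
```

Emit:
servo_tool(commands="0 0 0 0 150;0 0 0 0 150;0 0 31 0 150;0 0 31 0 150;-6 -28 3 -5 150")

```text
time: 13.65
tcp_pos: [0.5512, 0.0731, 0.2462]
tcp_rot: [[0.777, 0.629, 0.004], [0.629, -0.777, 0.002], [0.004, 0.001, -1.0]]
wrist_force: [-0.2, -0.3, 0.6]
finger_gap: 0.0353
grasp_force: 0.0
```

Emit:
servo_tool(commands="-9 -41 0 -7 150;-9 -41 0 -7 150;-9 -41 0 -7 150;-10 -41 0 -6 150;0 -4 0 0 150")

```text
time: 14.28
tcp_pos: [0.5107, -0.1008, 0.2443]
tcp_rot: [[0.98, 0.197, 0.0], [0.197, -0.98, -0.001], [0.0, 0.001, -1.0]]
wrist_force: [0.2, 1.1, 0.7]
finger_gap: 0.0351
grasp_force: 0.0
```

Emit:
servo_tool(commands="0 0 0 0 150;0 0 0 0 150")

```text
time: 14.52
tcp_pos: [0.5126, -0.0955, 0.2439]
tcp_rot: [[0.978, 0.207, -0.0], [0.207, -0.978, 0.0], [-0.0, -0.0, -1.0]]
wrist_force: [-0.3, -0.3, 0.2]
finger_gap: 0.0354
grasp_force: 0.0
```

```bash
python3 st.py; python3 - <<'E'
from h import *
c=cam("wrist");cv2.imwrite("pics/w2.png",c["img"][:,:,::-1])
E
```

```text
14.53 tcp [512.6 -95.5 243.9] yaw 12.0 F [-0.3 -0.3  0.2] M [0.054 0.002 0.02 ] gap 35.4 0.0 j [-39.  21.  59. 107. -20.  64. -50.]
```

View pics/w2.png

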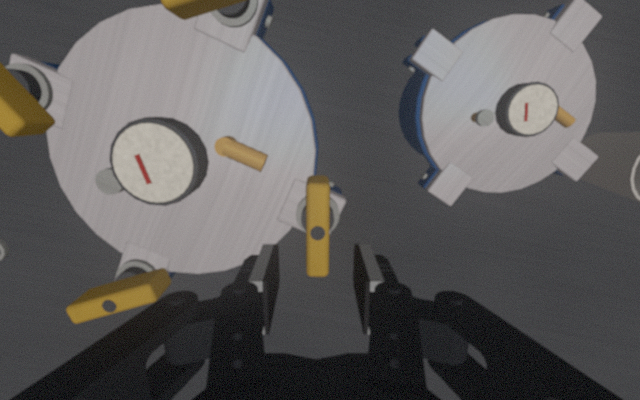

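The wrist picture shows bar D at (318,228), centred between the fingers and parallel to them. Joint 3 is close to its limit for this turn, so I'll take the grasp half a turn round.

Emit:
servo_tool(commands="0 -1 0 10 150;0 0 0 10 150;0 0 0 10 150;0 0 0 10 150;0 0 0 10 150")

```text
time: 15.2
tcp_pos: [0.5126, -0.0966, 0.2442]
tcp_rot: [[0.465, 0.885, -0.0], [0.885, -0.465, 0.0], [0.0, -0.0, -1.0]]
wrist_force: [-0.4, -0.6, -0.5]
finger_gap: 0.0352
grasp_force: 0.0
```

Emit:
servo_tool(commands="0 0 0 10 150;0 0 0 10 150;0 0 0 10 150;0 0 0 10 150;0 0 0 10 150")

```text
time: 15.82
tcp_pos: [0.5126, -0.0966, 0.2441]
tcp_rot: [[-0.379, 0.925, -0.0], [0.925, 0.379, 0.0], [0.0, -0.0, -1.0]]
wrist_force: [0.8, 0.5, 0.8]
finger_gap: 0.0351
grasp_force: 0.0
```

Emit:
servo_tool(commands="0 0 0 10 150;0 0 0 10 150;0 0 0 10 150;0 0 0 10 150;0 0 0 10 150")

```text
time: 16.45
tcp_pos: [0.5126, -0.0966, 0.2441]
tcp_rot: [[-0.953, 0.304, -0.0], [0.304, 0.953, 0.0], [0.0, 0.0, -1.0]]
wrist_force: [0.6, 0.0, -0.1]
finger_gap: 0.0352
grasp_force: 0.0
```

Emit:
servo_tool(commands="0 0 0 10 150;0 0 0 10 150;0 0 0 9.5 150;0 0 0 0 150;0 0 0 0 150")

```text
time: 17.08
tcp_pos: [0.5125, -0.0972, 0.2442]
tcp_rot: [[-0.981, -0.194, -0.0], [-0.194, 0.981, 0.0], [0.0, 0.0, -1.0]]
wrist_force: [0.3, -0.4, -0.1]
finger_gap: 0.0348
grasp_force: 0.0
```

```bash
python3 st.py
```

```text
17.07 tcp [512.5 -97.2 244.2] yaw -168.8 F [ 0.3 -0.4 -0.1] M [0.006 0.001 0.041] gap 34.8 0.0 j [-11.  15.  19. 105.  -5.  62. 112.]
```

Good. Next I'll descend to 180, grip and turn 20°, then check.

Emit:
servo_tool(commands="0 0.5 -32 0 150;0 0 -32 0 150;0 0 0 0 150;0 0 0 0 255;0 0 0.2 0 255")

```text
time: 17.7
tcp_pos: [0.513, -0.0966, 0.1817]
tcp_rot: [[-0.98, -0.197, 0.002], [-0.197, 0.98, 0.001], [-0.002, 0.0, -1.0]]
wrist_force: [-1.0, 2.6, -0.1]
finger_gap: 0.0126
grasp_force: 59.9
```

Emit:
servo_tool(commands="0 0 0.2 0 255;0 0 0.1 0 255")

```text
time: 17.95
tcp_pos: [0.5131, -0.0966, 0.1816]
tcp_rot: [[-0.98, -0.197, 0.002], [-0.197, 0.98, 0.001], [-0.002, 0.0, -1.0]]
wrist_force: [-0.8, 3.7, 6.6]
finger_gap: 0.0126
grasp_force: 60.8
```

```bash
python3 st.py
```

```text
17.95 tcp [513.1 -96.6 181.6] yaw -168.6 F [-0.8  3.7  6.6] M [0.804 0.199 0.004] gap 12.6 60.82950711250305 j [-10.  18.  19. 109.  -7.  53. 114.]
```

Emit:
servo_tool(commands="0 0 0 -5 255;0 0 -0.1 -5 255;0 0 -0.2 -5 255;0 0 -0.2 -5 255;0 0 0 0 255")

```text
time: 18.58
tcp_pos: [0.513, -0.0969, 0.1812]
tcp_rot: [[-0.989, 0.151, 0.002], [0.151, 0.989, 0.0], [-0.001, 0.0, -1.0]]
wrist_force: [-1.1, 3.1, 8.1]
finger_gap: 0.013
grasp_force: 61.4
```

```bash
python3 st.py
```

```text
18.57 tcp [513.  -96.9 181.2] yaw 171.3 F [-1.1  3.1  8.1] M [0.603 0.393 0.36 ] gap 13.0 61.434166431427 j [-13.  19.  23. 110.  -9.  53.  96.]
```

Emit:
servo_tool(commands="0 0 0.3 -7.5 255;0 0 0 -7.5 255;0 0 -0.1 -7.5 255;0 0 -0.2 -7.5 255;0 0 0 0 255")

```text
time: 19.2
tcp_pos: [0.5127, -0.0972, 0.1805]
tcp_rot: [[-0.782, 0.624, 0.001], [0.624, 0.782, -0.001], [-0.001, -0.0, -1.0]]
wrist_force: [0.4, 0.7, 3.0]
finger_gap: 0.0131
grasp_force: 60.4
```

```bash
python3 st.py
```

```text
19.2 tcp [512.7 -97.2 180.5] yaw 141.4 F [0.4 0.7 3. ] M [0.233 0.078 0.354] gap 13.1 60.44049024581909 j [-18.  19.  30. 110. -12.  53.  69.]
```

Emit:
servo_tool(commands="0 0 0 0 150;0 0 0 0 150;0 0 31 0 150;0 0 31 0 150;20 12 2 -4 150")

```text
time: 19.82
tcp_pos: [0.5329, -0.0869, 0.2468]
tcp_rot: [[-0.733, 0.68, 0.004], [0.68, 0.733, 0.0], [-0.003, 0.003, -1.0]]
wrist_force: [0.8, -0.2, -0.5]
finger_gap: 0.0352
grasp_force: 0.0
```

Emit:
servo_tool(commands="33 21 0 -7 150;33 21 0 -7 150;32 22 0 -6.5 150;0 0 0 0 150;0 0 0 0 150")

```text
time: 20.45
tcp_pos: [0.6299, -0.0219, 0.2439]
tcp_rot: [[-0.452, 0.892, -0.001], [0.892, 0.452, -0.001], [-0.0, -0.001, -1.0]]
wrist_force: [-0.4, -0.1, 0.7]
finger_gap: 0.0351
grasp_force: 0.0
```

```bash
python3 st.py;  python3 - <<'E'
from h import *
c=cam("wrist");cv2.imwrite("pics/w3.png",c["img"][:,:,::-1])
for x in bars(c): print(x[0].round(1),*np.round(x[1:4],1),x[4].round(4))
E
```

```text
20.45 tcp [629.9 -21.9 243.9] yaw 116.9 F [-0.4 -0.1  0.7] M [ 0.002  0.011 -0.026] gap 35.1 0.0 j [-26.  27.  35.  90. -16.  68.  39.]
[102.5 238.4] 147.2 57.6 28.7 [ 0.5196 -0.0828  0.206 ]
[318.9 229.4] 117.6 56.0 12.4 [ 0.6307 -0.02    0.206 ]
[40.5 26. ] 26.9 30.4 25.5 [0.4591 0.0131 0.206 ]
```

View pics/w3.png

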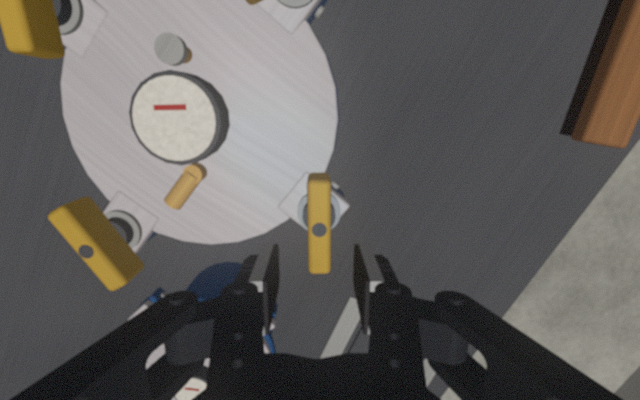

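Bar A is at (319,229), with heading 117.6° as predicted. Next I'll grip it and draw it home, feeling for the stop.

Emit:
servo_tool(commands="1.2 0.8 -33 0.5 150;0 0 -32.5 0 150;0 0 0 0 150;0 0 0 0 255;0 0 0.2 0 255")

```text
time: 21.12
tcp_pos: [0.6319, -0.0211, 0.1806]
tcp_rot: [[-0.459, 0.888, 0.002], [0.888, 0.459, -0.0], [-0.001, 0.001, -1.0]]
wrist_force: [-2.1, -1.8, 3.6]
finger_gap: 0.0126
grasp_force: 60.4
```

Emit:
servo_tool(commands="0 0 0.2 0 255;0 0 0.2 -5 255;0 0 0 -8 255;0 0 -0.2 -8 255;0 0 -0.1 -4 255")

```text
time: 21.75
tcp_pos: [0.6314, -0.0213, 0.1802]
tcp_rot: [[-0.038, 0.999, 0.0], [0.999, 0.038, -0.001], [-0.001, 0.0, -1.0]]
wrist_force: [-4.9, -3.1, 6.4]
finger_gap: 0.0128
grasp_force: 60.9
```

```bash
python3 st.py
```

```text
21.75 tcp [631.4 -21.3 180.2] yaw 92.2 F [-4.9 -3.1  6.4] M [-0.769  1.131  0.411] gap 12.8 60.853925943374634 j [-29.  32.  40.  95. -23.  61.  20.]
```

Emit:
servo_tool(commands="0 0 -0.1 -2.5 255;0 0 -0.1 -2.5 255;0 0 0 0 255")

```text
time: 22.12
tcp_pos: [0.6314, -0.0213, 0.1801]
tcp_rot: [[0.047, 0.999, 0.0], [0.999, -0.047, -0.001], [-0.001, 0.0, -1.0]]
wrist_force: [-5.2, -2.9, 7.5]
finger_gap: 0.0127
grasp_force: 61.0
```

```bash
python3 st.py
```

```text
22.12 tcp [631.4 -21.3 180.1] yaw 87.3 F [-5.2 -2.9  7.5] M [-0.691  1.199  0.412] gap 12.7 60.96769452095032 j [-30.  32.  41.  95. -23.  62.  16.]
```

Emit:
servo_tool(commands="0 0 0.1 -2.5 255;0 0 0 -2.5 255;0 0 0 0 255")

```text
time: 22.5
tcp_pos: [0.6312, -0.0213, 0.18]
tcp_rot: [[0.134, 0.991, -0.0], [0.991, -0.134, -0.001], [-0.001, 0.0, -1.0]]
wrist_force: [-5.0, -3.3, 6.9]
finger_gap: 0.013
grasp_force: 60.8
```

```bash
python3 st.py
```

```text
22.5 tcp [631.2 -21.3 180. ] yaw 82.3 F [-5.  -3.3  6.9] M [-0.672  1.201  0.447] gap 13.0 60.76832413673401 j [-30.  33.  42.  95. -24.  62.  12.]
```

Emit:
servo_tool(commands="0 0 0 -2.5 255;0 0 0 -2 255;0 0 0 0 255")

```text
time: 22.88
tcp_pos: [0.6311, -0.0213, 0.1798]
tcp_rot: [[0.211, 0.978, -0.0], [0.978, -0.211, -0.001], [-0.001, -0.0, -1.0]]
wrist_force: [-4.4, -3.0, 6.0]
finger_gap: 0.013
grasp_force: 60.7
```

```bash
python3 st.py
```

```text
22.88 tcp [631.1 -21.3 179.8] yaw 77.8 F [-4.4 -3.   6. ] M [-0.664  1.221  0.43 ] gap 13.0 60.70298194885254 j [-31.  33.  44.  95. -25.  62.   8.]
```

Emit:
servo_tool(commands="0 0 0 -2 255;0 0 0 -2 255;0 0 0 0 255")

```text
time: 23.25
tcp_pos: [0.6311, -0.0213, 0.1798]
tcp_rot: [[0.279, 0.96, -0.0], [0.96, -0.279, -0.001], [-0.001, -0.0, -1.0]]
wrist_force: [-4.8, -4.1, 5.0]
finger_gap: 0.0129
grasp_force: 60.7
```

```bash
python3 st.py
```

```text
23.25 tcp [631.1 -21.3 179.8] yaw 73.8 F [-4.8 -4.1  5. ] M [-0.723  1.219  0.426] gap 12.9 60.65253674983978 j [-32.  33.  45.  95. -26.  62.   5.]
```

Emit:
servo_tool(commands="0 0 0 -2 255;0 0 0 -2 255;0 0 0 0 255")

```text
time: 23.62
tcp_pos: [0.631, -0.0213, 0.1797]
tcp_rot: [[0.345, 0.939, -0.001], [0.939, -0.345, -0.001], [-0.001, -0.0, -1.0]]
wrist_force: [-5.2, -2.8, 4.7]
finger_gap: 0.0126
grasp_force: 60.6
```

```bash
python3 st.py
```

```text
23.62 tcp [631.  -21.3 179.7] yaw 69.8 F [-5.2 -2.8  4.7] M [-0.747  1.218  0.468] gap 12.6 60.60033738613129 j [-32.  34.  46.  95. -27.  63.   1.]
```

Emit:
servo_tool(commands="0 0 -0.1 -2 255;0 0 -0.1 -2 255;0 0 0 0 255")

```text
time: 24.0
tcp_pos: [0.6309, -0.0212, 0.1796]
tcp_rot: [[0.409, 0.912, -0.001], [0.912, -0.409, -0.001], [-0.001, -0.0, -1.0]]
wrist_force: [-6.1, -3.6, 5.4]
finger_gap: 0.0126
grasp_force: 60.8
```

```bash
python3 st.py
```

```text
24.0 tcp [630.9 -21.2 179.6] yaw 65.8 F [-6.1 -3.6  5.4] M [-0.714  1.367  0.467] gap 12.6 60.75112760066986 j [-33.  34.  47.  95. -27.  63.  -2.]
```

Emit:
servo_tool(commands="0 0 0 -2 255;0 0 -0.1 -2 255;0 0 0 0 255")

```text
time: 24.38
tcp_pos: [0.6308, -0.0212, 0.1795]
tcp_rot: [[0.472, 0.882, -0.001], [0.882, -0.472, -0.001], [-0.001, -0.0, -1.0]]
wrist_force: [-5.4, -2.4, 6.3]
finger_gap: 0.0129
grasp_force: 60.9
```

```bash
python3 st.py
```

```text
24.38 tcp [630.8 -21.2 179.5] yaw 61.8 F [-5.4 -2.4  6.3] M [-0.686  1.404  0.477] gap 12.9 60.8717143535614 j [-33.  34.  48.  95. -28.  63.  -5.]
```

Emit:
servo_tool(commands="0 0 0 -2 255;0 0 -0.1 -2 255;0 0 0 0 255")

```text
time: 24.75
tcp_pos: [0.6308, -0.0212, 0.1795]
tcp_rot: [[0.532, 0.847, -0.001], [0.847, -0.532, -0.001], [-0.001, -0.0, -1.0]]
wrist_force: [-6.4, -3.0, 6.7]
finger_gap: 0.013
grasp_force: 61.3
```

```bash
python3 st.py
```

```text
24.75 tcp [630.8 -21.2 179.5] yaw 57.9 F [-6.4 -3.   6.7] M [-0.623  1.584  0.763] gap 13.0 61.336628794670105 j [-34.  35.  49.  96. -29.  63.  -9.]
```

Emit:
servo_tool(commands="0 0 0 -2 255;0 0 0 -2 255;0 0 0 0 255")

```text
time: 25.12
tcp_pos: [0.6307, -0.0212, 0.1794]
tcp_rot: [[0.589, 0.808, -0.001], [0.808, -0.589, -0.001], [-0.001, -0.0, -1.0]]
wrist_force: [-7.3, -1.9, 7.9]
finger_gap: 0.0128
grasp_force: 62.1
```

```bash
python3 st.py
```

```text
25.12 tcp [630.7 -21.2 179.4] yaw 53.9 F [-7.3 -1.9  7.9] M [-0.651  1.659  0.937] gap 12.8 62.127413749694824 j [-34.  35.  50.  96. -29.  64. -12.]
```

Emit:
servo_tool(commands="0 0 0.2 6 255;0 0 0.2 6 255;0 0 0 0 150;0 0 0 0 150;0 0 31 0 150")

```text
time: 25.75
tcp_pos: [0.6306, -0.0193, 0.2085]
tcp_rot: [[0.41, 0.912, -0.004], [0.912, -0.41, 0.0], [-0.001, -0.003, -1.0]]
wrist_force: [0.5, 0.2, 1.3]
finger_gap: 0.0351
grasp_force: 0.0
```

Emit:
servo_tool(commands="0 0 31 0 150;-34 8 2 10 150;-40 9 0 10 150;-40 9 0 10 150;-40 9 0 10 150")

```text
time: 26.38
tcp_pos: [0.4767, 0.0153, 0.2431]
tcp_rot: [[-0.278, 0.961, 0.001], [0.961, 0.278, 0.0], [0.0, 0.001, -1.0]]
wrist_force: [-0.3, 0.3, 0.4]
finger_gap: 0.0353
grasp_force: 0.0
```

Emit:
servo_tool(commands="-40 8.5 0 10 150;0 0 0 2 150;0 0 0 0 150;0 0 0 0 150")

```text
time: 26.88
tcp_pos: [0.4387, 0.023, 0.2431]
tcp_rot: [[-0.465, 0.885, 0.001], [0.885, 0.465, -0.001], [-0.001, 0.0, -1.0]]
wrist_force: [1.2, 0.7, -0.9]
finger_gap: 0.0353
grasp_force: 0.0
```

```bash
python3 st.py;  python3 - <<'E'
from h import *
c=cam("wrist")
for x in bars(c): print(x[0].round(1),*np.round(x[1:4],1),x[4].round(4))
E
```

```text
26.88 tcp [438.7  23.  243.1] yaw 117.7 F [ 1.2  0.7 -0.9] M [ 0.024  0.059 -0.   ] gap 35.3 0.0 j [-47.   6.  41. 116.  -5.  59.  25.]
[556.3 197.6] 49.0 57.0 22.2 [0.5493 0.1048 0.206 ]
[310.7 224.3] 118.0 60.1 12.4 [0.4336 0.0259 0.206 ]
```

Emit:
servo_tool(commands="-2.5 -0.5 -32 0 150;0 0 -31.5 0 150;0 0 0 0 150;0 0 0 0 255;0 0 0.2 0 255")

```text
time: 27.55
tcp_pos: [0.4359, 0.0225, 0.1806]
tcp_rot: [[-0.467, 0.884, 0.002], [0.884, 0.467, 0.0], [-0.001, 0.001, -1.0]]
wrist_force: [1.9, -1.8, -1.2]
finger_gap: 0.0129
grasp_force: 59.6
```

Emit:
servo_tool(commands="0 0 0.2 -3 255;0 0 0 -7 255;0 0 -0.2 -8 255;0 0 -0.2 -8 255;0 0 -0.2 -4 255")

```text
time: 28.18
tcp_pos: [0.4358, 0.0225, 0.1801]
tcp_rot: [[0.04, 0.999, 0.002], [0.999, -0.04, -0.0], [-0.0, 0.002, -1.0]]
wrist_force: [0.3, -1.3, -0.4]
finger_gap: 0.0126
grasp_force: 60.2
```

```bash
python3 st.py
```

```text
28.18 tcp [435.8  22.5 180.1] yaw 87.7 F [ 0.3 -1.3 -0.4] M [-0.571 -0.065  0.466] gap 12.6 60.22492825984955 j [-49.  12.  47. 122. -12.  50.   3.]
```

Emit:
servo_tool(commands="0 0 -0.1 -2 255;0 0 -0.1 -2 255;0 0 0 0 255")

```text
time: 28.55
tcp_pos: [0.4358, 0.0225, 0.1798]
tcp_rot: [[0.107, 0.994, 0.001], [0.994, -0.107, 0.0], [0.0, 0.001, -1.0]]
wrist_force: [-1.1, -3.4, 7.0]
finger_gap: 0.0129
grasp_force: 61.4
```

```bash
python3 st.py
```

```text
28.55 tcp [435.8  22.5 179.8] yaw 83.8 F [-1.1 -3.4  7. ] M [-0.857  0.234  0.449] gap 12.9 61.3843560218811 j [-50.  13.  48. 122. -12.  50.  -1.]
```

Emit:
servo_tool(commands="0 0 0.1 -2 255;0 0 0 -2 255;0 0 0 0 255")

```text
time: 28.92
tcp_pos: [0.4358, 0.0225, 0.1797]
tcp_rot: [[0.177, 0.984, 0.001], [0.984, -0.177, 0.0], [0.0, 0.001, -1.0]]
wrist_force: [-0.5, -3.2, 6.9]
finger_gap: 0.0128
grasp_force: 61.2
```

```bash
python3 st.py
```

```text
28.93 tcp [435.8  22.5 179.7] yaw 79.8 F [-0.5 -3.2  6.9] M [-0.859  0.085  0.419] gap 12.8 61.24091148376465 j [-50.  13.  49. 122. -13.  50.  -4.]
```

Emit:
servo_tool(commands="0 0 0 -2 255;0 0 0 -2 255;0 0 0 0 255")

```text
time: 29.3
tcp_pos: [0.4358, 0.0225, 0.1797]
tcp_rot: [[0.245, 0.969, 0.001], [0.969, -0.245, -0.0], [0.0, 0.001, -1.0]]
wrist_force: [-0.2, -3.3, 5.5]
finger_gap: 0.0127
grasp_force: 61.1
```

```bash
python3 st.py
```

```text
29.3 tcp [435.8  22.5 179.7] yaw 75.8 F [-0.2 -3.3  5.5] M [-0.916 -0.024  0.412] gap 12.7 61.1452317237854 j [-51.  13.  50. 122. -13.  50.  -8.]
```

Emit:
servo_tool(commands="0 0 0 -2 255;0 0 -0.1 -2 255;0 0 0 0 255")

```text
time: 29.68
tcp_pos: [0.4357, 0.0225, 0.1795]
tcp_rot: [[0.313, 0.95, 0.001], [0.95, -0.313, -0.0], [0.0, 0.001, -1.0]]
wrist_force: [0.9, -3.7, 7.7]
finger_gap: 0.0126
grasp_force: 61.4
```

```bash
python3 st.py
```

```text
29.68 tcp [435.7  22.5 179.5] yaw 71.7 F [ 0.9 -3.7  7.7] M [-0.97   0.032  0.401] gap 12.6 61.35398626327515 j [-52.  13.  51. 122. -13.  50. -12.]
```

Emit:
servo_tool(commands="0 0 0 -2 255;0 0 -0.1 -1 255;0 0 0 0 255")

```text
time: 30.05
tcp_pos: [0.4357, 0.0225, 0.1795]
tcp_rot: [[0.362, 0.932, 0.001], [0.932, -0.362, -0.0], [0.0, 0.001, -1.0]]
wrist_force: [-1.6, -4.4, 9.6]
finger_gap: 0.0128
grasp_force: 62.0
```

```bash
python3 st.py
```

```text
30.05 tcp [435.7  22.5 179.5] yaw 68.8 F [-1.6 -4.4  9.6] M [-0.975  0.129  0.593] gap 12.8 61.99702262878418 j [-52.  13.  51. 122. -14.  50. -14.]
```

Emit:
servo_tool(commands="0 0 0.2 -1.5 255;0 0 0.1 -1 255;0 0 0 0 255")

```text
time: 30.42
tcp_pos: [0.4357, 0.0225, 0.1795]
tcp_rot: [[0.401, 0.916, 0.001], [0.916, -0.401, -0.0], [0.0, 0.001, -1.0]]
wrist_force: [2.3, -4.8, 6.1]
finger_gap: 0.0128
grasp_force: 62.0
```

```bash
python3 st.py
```

```text
30.43 tcp [435.7  22.5 179.5] yaw 66.3 F [ 2.3 -4.8  6.1] M [-1.13  -0.322  0.694] gap 12.8 62.02165603637695 j [-53.  13.  52. 122. -14.  50. -16.]
```

Emit:
servo_tool(commands="0 0 0.1 4 255;0 0 0.1 4 255;0 0 0 0 150;0 0 0 0 150;0 0 31 0 150")

```text
time: 31.05
tcp_pos: [0.4332, 0.023, 0.2093]
tcp_rot: [[0.271, 0.963, -0.005], [0.963, -0.271, -0.001], [-0.003, -0.004, -1.0]]
wrist_force: [0.2, 0.5, 1.0]
finger_gap: 0.0348
grasp_force: 0.0
```

Emit:
servo_tool(commands="0 0 31 0 150;26 17 2 -4 150;31 20 0 -7 150;31 20 0 -7 150;31 20 0 -7 150")

```text
time: 31.68
tcp_pos: [0.5546, 0.1011, 0.243]
tcp_rot: [[0.655, 0.756, -0.001], [0.756, -0.655, 0.001], [-0.0, -0.001, -1.0]]
wrist_force: [1.1, -0.1, 0.0]
finger_gap: 0.0353
grasp_force: 0.0
```

Emit:
servo_tool(commands="0 0 0 0 150;0 0 0 0 150")

```text
time: 31.92
tcp_pos: [0.5533, 0.0994, 0.243]
tcp_rot: [[0.651, 0.759, -0.001], [0.759, -0.651, -0.001], [-0.001, -0.001, -1.0]]
wrist_force: [-0.5, -1.0, 0.2]
finger_gap: 0.0353
grasp_force: 0.0
```

```bash
python3 st.py;  python3 - <<'E'
from h import *
c=cam("wrist")
for x in bars(c): print(x[0].round(1),*np.round(x[1:4],1),x[4].round(4))
E
```

```text
31.93 tcp [553.3  99.4 243. ] yaw 49.4 F [-0.5 -1.   0.2] M [-0.026  0.015  0.027] gap 35.3 0.0 j [-53.  24.  54. 101. -22.  66. -34.]
[526.4 289.8] 69.6 69.1 20.6 [ 0.627  -0.0137  0.206 ]
[318.  230.1] 49.0 59.6 12.1 [0.5552 0.0994 0.206 ]
```

Emit:
servo_tool(commands="1.5 -0.4 -32 -0.4 150;0 0 -31.5 0 150;0 0 0 0 150;0 0 0 0 255;0 0 0.2 0 255")

```text
time: 32.6
tcp_pos: [0.5556, 0.0994, 0.1816]
tcp_rot: [[0.657, 0.754, 0.001], [0.754, -0.657, 0.001], [0.001, -0.0, -1.0]]
wrist_force: [-3.2, 1.5, 2.6]
finger_gap: 0.0129
grasp_force: 59.5
```

Emit:
servo_tool(commands="0 0 0.3 -3 255;0 0 0.2 -7 255;0 0 0 -8 255;0 0 -0.1 -8 255;0 0 -0.2 -4 255")

```text
time: 33.22
tcp_pos: [0.5557, 0.0991, 0.1811]
tcp_rot: [[0.947, 0.322, 0.001], [0.322, -0.947, -0.0], [0.0, 0.001, -1.0]]
wrist_force: [-0.7, -1.0, -3.4]
finger_gap: 0.0126
grasp_force: 59.0
```

```bash
python3 st.py
```

```text
33.23 tcp [555.7  99.1 181.1] yaw 18.8 F [-0.7 -1.  -3.4] M [-0.44   0.036  0.383] gap 12.6 58.95762741565704 j [-55.  32.  60. 106. -31.  61. -55.]
```

Emit:
servo_tool(commands="0 0 0 -2 255;0 0 -0.1 -2 255;0 0 0 0 255")

```text
time: 33.6
tcp_pos: [0.5558, 0.099, 0.1809]
tcp_rot: [[0.966, 0.258, 0.001], [0.258, -0.966, 0.0], [0.001, 0.0, -1.0]]
wrist_force: [-3.0, -2.8, 5.2]
finger_gap: 0.0126
grasp_force: 60.2
```

```bash
python3 st.py
```

```text
33.6 tcp [555.8  99.  180.9] yaw 14.9 F [-3.  -2.8  5.2] M [-0.609  0.641  0.347] gap 12.6 60.21805822849274 j [-56.  32.  61. 106. -32.  61. -58.]
```

Emit:
servo_tool(commands="0 0 0 -2 255;0 0 0 -2 255;0 0 0 0 255")

```text
time: 33.98
tcp_pos: [0.5558, 0.099, 0.1807]
tcp_rot: [[0.982, 0.189, 0.0], [0.189, -0.982, -0.0], [0.0, 0.0, -1.0]]
wrist_force: [-3.7, -3.2, 5.6]
finger_gap: 0.0128
grasp_force: 60.5
```

```bash
python3 st.py
```

```text
33.98 tcp [555.8  99.  180.7] yaw 10.9 F [-3.7 -3.2  5.6] M [-0.735  0.771  0.396] gap 12.8 60.507845878601074 j [-56.  33.  62. 106. -33.  62. -61.]
```

Emit:
servo_tool(commands="0 0 0 -2 255;0 0 -0.1 -2 255;0 0 0 0 255")

```text
time: 34.35
tcp_pos: [0.5558, 0.0989, 0.1806]
tcp_rot: [[0.993, 0.12, 0.0], [0.12, -0.993, -0.0], [0.0, 0.0, -1.0]]
wrist_force: [-2.6, -3.3, 6.5]
finger_gap: 0.0128
grasp_force: 60.5
```

```bash
python3 st.py
```

```text
34.35 tcp [555.8  98.9 180.6] yaw 6.9 F [-2.6 -3.3  6.5] M [-0.726  0.706  0.374] gap 12.8 60.52458107471466 j [-57.  33.  63. 106. -34.  62. -64.]
```

Emit:
servo_tool(commands="0 0 0 -2 255;0 0 -0.1 -2 255;0 0 0 0 255")

```text
time: 34.72
tcp_pos: [0.5558, 0.0989, 0.1805]
tcp_rot: [[0.999, 0.05, 0.0], [0.05, -0.999, -0.0], [0.0, 0.0, -1.0]]
wrist_force: [-4.1, -3.4, 6.5]
finger_gap: 0.0125
grasp_force: 60.5
```

```bash
python3 st.py
```

```text
34.73 tcp [555.8  98.9 180.5] yaw 2.9 F [-4.1 -3.4  6.5] M [-0.767  0.789  0.363] gap 12.5 60.535427927970886 j [-57.  34.  64. 106. -34.  63. -67.]
```

Emit:
servo_tool(commands="0 0 0 -2 255;0 0 -0.1 -2 255;0 0 0 0 255")

```text
time: 35.1
tcp_pos: [0.5557, 0.0988, 0.1804]
tcp_rot: [[1.0, -0.02, 0.0], [-0.02, -1.0, -0.0], [0.0, 0.0, -1.0]]
wrist_force: [-3.4, -3.0, 5.5]
finger_gap: 0.0128
grasp_force: 60.5
```

```bash
python3 st.py
```

```text
35.1 tcp [555.7  98.8 180.4] yaw -1.1 F [-3.4 -3.   5.5] M [-0.813  0.803  0.357] gap 12.8 60.54388761520386 j [-58.  35.  65. 106. -35.  63. -70.]
```

Emit:
servo_tool(commands="0 0 0 -2 255;0 0 -0.1 -2 255;0 0 0 0 255")

```text
time: 35.48
tcp_pos: [0.5557, 0.0988, 0.1803]
tcp_rot: [[0.996, -0.09, 0.0], [-0.09, -0.996, -0.0], [0.0, 0.0, -1.0]]
wrist_force: [-3.2, -3.4, 6.1]
finger_gap: 0.0127
grasp_force: 60.6
```

```bash
python3 st.py
```

```text
35.48 tcp [555.7  98.8 180.3] yaw -5.1 F [-3.2 -3.4  6.1] M [-0.888  0.835  0.389] gap 12.7 60.55242598056793 j [-58.  35.  66. 106. -36.  64. -74.]
```

Emit:
servo_tool(commands="0 0 0 -2 255;0 0 0 -1 255;0 0 0 0 255")

```text
time: 35.85
tcp_pos: [0.5557, 0.0987, 0.1803]
tcp_rot: [[0.99, -0.141, 0.0], [-0.141, -0.99, -0.0], [0.0, 0.0, -1.0]]
wrist_force: [-3.2, -2.8, 6.0]
finger_gap: 0.0125
grasp_force: 60.4
```

```bash
python3 st.py
```

```text
35.85 tcp [555.7  98.7 180.3] yaw -8.1 F [-3.2 -2.8  6. ] M [-0.927  0.802  0.47 ] gap 12.5 60.39863705635071 j [-58.  36.  67. 106. -37.  64. -76.]
```

Emit:
servo_tool(commands="0 0 0 -1.5 255;0 0 0 -1.5 255;0 0 0 0 255")

```text
time: 36.22
tcp_pos: [0.5557, 0.0987, 0.1803]
tcp_rot: [[0.981, -0.193, 0.0], [-0.193, -0.981, -0.001], [0.0, 0.001, -1.0]]
wrist_force: [-3.5, -3.1, 6.1]
finger_gap: 0.0133
grasp_force: 60.6
```

```bash
python3 st.py
```

```text
36.23 tcp [555.7  98.7 180.3] yaw -11.1 F [-3.5 -3.1  6.1] M [-0.887  0.867  0.583] gap 13.3 60.5831515789032 j [-59.  36.  68. 106. -37.  64. -78.]
```

Emit:
servo_tool(commands="0 0 0 -1.5 255;0 0 0 -1 255;0 0 0 0 255")

```text
time: 36.6
tcp_pos: [0.5557, 0.0987, 0.1803]
tcp_rot: [[0.972, -0.235, 0.0], [-0.235, -0.972, -0.001], [0.0, 0.001, -1.0]]
wrist_force: [-3.7, -3.2, 5.9]
finger_gap: 0.0128
grasp_force: 60.8
```

```bash
python3 st.py
```

```text
36.6 tcp [555.7  98.7 180.3] yaw -13.6 F [-3.7 -3.2  5.9] M [-0.937  0.857  0.695] gap 12.8 60.76515018939972 j [-59.  36.  68. 106. -38.  65. -80.]
```

Emit:
servo_tool(commands="0 0 0.1 4 255;0 0 0.1 4 255;0 0 0 0 150;0 0 0 0 150;0 0 31 0 150")

```text
time: 37.22
tcp_pos: [0.5545, 0.1, 0.2098]
tcp_rot: [[0.995, -0.098, -0.003], [-0.098, -0.995, -0.001], [-0.003, 0.001, -1.0]]
wrist_force: [0.1, 0.8, 1.0]
finger_gap: 0.0353
grasp_force: 0.0
```

Emit:
servo_tool(commands="0 0 31 10 150;0 0 2 10 150;-7 -30 0 10 150;-7 -30 0 10 150;-7 -30 0 10 150")

```text
time: 37.85
tcp_pos: [0.5345, 0.0088, 0.2441]
tcp_rot: [[0.711, 0.704, 0.0], [0.704, -0.711, 0.0], [0.0, 0.0, -1.0]]
wrist_force: [0.6, -0.9, 0.0]
finger_gap: 0.0355
grasp_force: 0.0
```

Emit:
servo_tool(commands="-7 -30 0 10 150;-7 -30 0 10 150;-7 -30 0 10 150;0 -15 0 10 150;0 0 0 10 150")

```text
time: 38.48
tcp_pos: [0.5135, -0.0972, 0.2442]
tcp_rot: [[-0.079, 0.997, 0.001], [0.997, 0.079, 0.0], [-0.0, 0.001, -1.0]]
wrist_force: [0.5, -0.1, -0.2]
finger_gap: 0.0353
grasp_force: 0.0
```

Emit:
servo_tool(commands="0 0 0 10 150;0 0 0 10 150;0 0 0 10 150;0 0 0 10 150;0 0 0 10 150")

```text
time: 39.1
tcp_pos: [0.5137, -0.0955, 0.244]
tcp_rot: [[-0.816, 0.578, 0.0], [0.578, 0.816, 0.0], [0.0, 0.0, -1.0]]
wrist_force: [-0.3, 0.3, -1.2]
finger_gap: 0.0351
grasp_force: 0.0
```

Emit:
servo_tool(commands="0 0 0 1.5 150;0 0 0 0 150")

```text
time: 39.35
tcp_pos: [0.5136, -0.0957, 0.244]
tcp_rot: [[-0.826, 0.563, -0.0], [0.563, 0.826, 0.0], [0.0, 0.0, -1.0]]
wrist_force: [-0.0, 0.7, 0.3]
finger_gap: 0.035
grasp_force: 0.0
```

```bash
python3 st.py;  python3 - <<'E'
from h import *
c=cam("wrist")
for x in bars(c): print(x[0].round(1),*np.round(x[1:4],1),x[4].round(4))
E
```

```text
39.35 tcp [513.6 -95.7 244. ] yaw 145.7 F [-0.   0.7  0.3] M [-0.04  -0.023 -0.009] gap 35.0 0.0 j [-21.  16.  33. 105. -10.  62.  71.]
[513.8 293.5] 69.9 56.9 27.0 [ 0.6164 -0.0173  0.206 ]
[313.2 229.3] 146.8 57.3 12.6 [ 0.5113 -0.0963  0.206 ]
[622.4  88.2] 161.0 52.5 20.7 [0.5372 0.0806 0.206 ]
[367.9   9.5] 55.8 31.6 10.5 [ 0.4318 -0.0096  0.206 ]
```

D's bar is at 146.8°, as expected. Grip it and turn it home; the stop is possible between yaw 110 and 84.

Emit:
servo_tool(commands="-0.7 -1 -32 0.8 150;0 0 -32.5 0 150;0 0 0 0 150;0 0 0 0 255;0 0 0.2 0 255")

```text
time: 40.02
tcp_pos: [0.5134, -0.0971, 0.181]
tcp_rot: [[-0.836, 0.549, 0.002], [0.549, 0.836, -0.0], [-0.001, 0.001, -1.0]]
wrist_force: [-0.5, -0.9, 0.0]
finger_gap: 0.0125
grasp_force: 59.9
```

Emit:
servo_tool(commands="0 0 0.3 -3 255;0 0 0.1 -7 255;0 0 0 -8 255;0 0 -0.1 -8 255;0 0 -0.1 -4 255")

```text
time: 40.65
tcp_pos: [0.5129, -0.0976, 0.1805]
tcp_rot: [[-0.447, 0.894, 0.001], [0.894, 0.447, -0.001], [-0.001, -0.0, -1.0]]
wrist_force: [-0.8, -3.6, -4.8]
finger_gap: 0.0125
grasp_force: 59.4
```

```bash
python3 st.py
```

```text
40.65 tcp [512.9 -97.6 180.5] yaw 116.6 F [-0.8 -3.6 -4.8] M [-0.997  0.083  0.394] gap 12.5 59.397234320640564 j [-25.  21.  39. 111. -16.  54.  49.]
```

Emit:
servo_tool(commands="0 0 0 -2 255;0 0 -0.1 -2 255;0 0 0 0 255")

```text
time: 41.02
tcp_pos: [0.5128, -0.0977, 0.1804]
tcp_rot: [[-0.386, 0.922, 0.0], [0.922, 0.386, -0.001], [-0.001, -0.0, -1.0]]
wrist_force: [-1.5, -5.4, -3.0]
finger_gap: 0.0125
grasp_force: 59.7
```

```bash
python3 st.py
```

```text
41.02 tcp [512.8 -97.7 180.4] yaw 112.7 F [-1.5 -5.4 -3. ] M [-1.185  0.32   0.455] gap 12.5 59.71062183380127 j [-26.  21.  40. 111. -17.  54.  46.]
```

Emit:
servo_tool(commands="0 0 -0.1 -2 255;0 0 -0.1 -2 255;0 0 0 0 255")

```text
time: 41.4
tcp_pos: [0.5128, -0.0977, 0.1803]
tcp_rot: [[-0.321, 0.947, 0.0], [0.947, 0.321, -0.001], [-0.001, 0.0, -1.0]]
wrist_force: [-2.9, -4.4, -0.7]
finger_gap: 0.0129
grasp_force: 60.0
```

```bash
python3 st.py
```

```text
41.4 tcp [512.8 -97.7 180.3] yaw 108.7 F [-2.9 -4.4 -0.7] M [-1.167  0.487  0.381] gap 12.9 59.95004653930664 j [-26.  21.  41. 111. -17.  54.  42.]
```

Emit:
servo_tool(commands="0 0 -0.1 -2 255;0 0 -0.1 -1 255;0 0 0 0 255")

```text
time: 41.78
tcp_pos: [0.5127, -0.0978, 0.1802]
tcp_rot: [[-0.271, 0.962, 0.0], [0.962, 0.271, -0.001], [-0.001, 0.0, -1.0]]
wrist_force: [-2.5, -5.1, 0.8]
finger_gap: 0.0128
grasp_force: 60.2
```

```bash
python3 st.py
```

```text
41.77 tcp [512.7 -97.8 180.2] yaw 105.7 F [-2.5 -5.1  0.8] M [-1.182  0.652  0.453] gap 12.8 60.21464288234711 j [-27.  21.  42. 111. -18.  54.  40.]
```

Emit:
servo_tool(commands="0 0 0 -2 255;0 0 -0.1 -2 255;0 0 0 0 255")

```text
time: 42.15
tcp_pos: [0.5126, -0.0978, 0.1801]
tcp_rot: [[-0.203, 0.979, 0.0], [0.979, 0.203, -0.001], [-0.001, -0.0, -1.0]]
wrist_force: [-3.7, -4.7, 1.3]
finger_gap: 0.0127
grasp_force: 60.5
```

```bash
python3 st.py
```

```text
42.15 tcp [512.6 -97.8 180.1] yaw 101.7 F [-3.7 -4.7  1.3] M [-1.183  0.797  0.549] gap 12.7 60.538278222084045 j [-27.  22.  43. 111. -18.  54.  36.]
```

Emit:
servo_tool(commands="0 0 0 -2 255;0 0 -0.1 -1 255;0 0 0 0 255")

```text
time: 42.52
tcp_pos: [0.5126, -0.0977, 0.1801]
tcp_rot: [[-0.153, 0.988, 0.0], [0.988, 0.153, -0.001], [-0.001, -0.0, -1.0]]
wrist_force: [-3.9, -5.7, 3.7]
finger_gap: 0.0128
grasp_force: 61.1
```

```bash
python3 st.py
```

```text
42.52 tcp [512.6 -97.7 180.1] yaw 98.8 F [-3.9 -5.7  3.7] M [-1.196  0.958  0.787] gap 12.8 61.07299268245697 j [-28.  22.  44. 111. -18.  55.  34.]
```

Emit:
servo_tool(commands="0 0 0.1 4.5 255;0 0 0.1 4.5 255;0 0 0 0 150;0 0 0 0 150;0 0 31 0 150")

```text
time: 43.15
tcp_pos: [0.5119, -0.0958, 0.2096]
tcp_rot: [[-0.304, 0.953, -0.003], [0.953, 0.304, 0.0], [0.001, -0.003, -1.0]]
wrist_force: [0.8, -0.3, -0.1]
finger_gap: 0.0351
grasp_force: 0.0
```

Emit:
servo_tool(commands="0 0 50 0 150;-10 40 50 0 150;0 30 0 0 150;0 0 0 0 150;0 0 0 0 150")

```text
time: 43.78
tcp_pos: [0.5031, -0.0284, 0.3086]
tcp_rot: [[-0.305, 0.952, -0.0], [0.952, 0.305, -0.0], [-0.0, -0.0, -1.0]]
wrist_force: [0.3, 0.1, -0.3]
finger_gap: 0.0352
grasp_force: 0.0
```

```bash
python3 st.py; python3 - <<'E'
from h import *
c=cam("wrist");cv2.imwrite("pics/w9.png",c["img"][:,:,::-1])
for x in bars(c): print(x[0].round(1),*np.round(x[1:4],1),x[4].round(4))
E
```

```text
43.77 tcp [503.1 -28.4 308.6] yaw 107.7 F [ 0.3  0.1 -0.3] M [-0.036 -0.007 -0.069] gap 35.2 0.0 j [-39.  11.  44. 102.  -8.  70.  25.]
[301. 278.] 110.1 57.3 12.9 [ 0.5115 -0.0952  0.206 ]
[466.1 227.3] 69.2 57.1 20.9 [ 0.623  -0.0125  0.206 ]
[248.7 109.2] 78.3 57.3 14.3 [0.4362 0.0224 0.206 ]
[442.2  54.8] 178.0 58.8 16.1 [0.5538 0.0978 0.206 ]
```

View pics/w9.png

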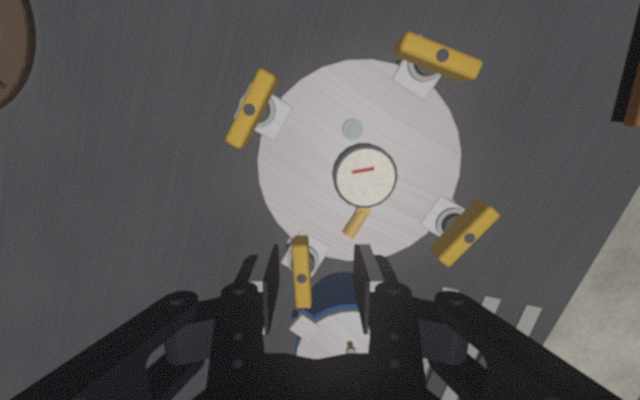

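The picture shows all four bars sprung back and free, with dots at (302,278), (466,230), (249,109) and (442,55). The cores have turned about 81–96°, within the expected range. Handing in.

```bash
python3 -c "
from cell import manip
print(manip.hand_in())"
```

```text
the job is handed in; nothing more can be done
None
```

The job is handed in, though no verdict came back: all four nuts were drawn down crosswise in two rounds (part way, then home) and felt snug on their sleeves at about 0.7 to 0.94 N m, with the arm clear of everything at about 44 s.

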